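# Gauge a neck blank against the flip stop of a cut-off board

## Robot

A 7-joint arm with a two-finger parallel gripper is mounted at the origin on the work surface. World frame = base frame: x ahead of the robot, y to its left, z up, the work surface at z = 0. Lengths are in m, angles in rad, forces in N, time in s.
With the tool pointing down it reaches from about 0.35 to 0.9 m from the base axis. Payload 19.9 kg.
Tool frame: the origin (TCP) lies at the very end of the fingers, on their centre line; the grasp point (between the pads) lies 19 mm behind it (grip_point_offset is the distance from the TCP to the grasp point, in m); z points along the fingers, y is the direction in which the jaws open and shut (so a half turn about z gives the same grasp; the last joint's range is limited). The gripper opens to 85 mm and grips with 20 to 120 N. Pads are 22 mm wide; open, the fingers measure 114 mm over their backs; the gripper's body (76 mm by 85 mm) begins 54 mm behind the grasp point. The pads swing forward as they close: fully open they stand 13 mm farther back than shut.
Start: joints at [-0.042, 0.417, -0.01, 1.614, 0.005, 1.111, -0.053], TCP at [0.625, 0, 0.231] pointing down, gripper open.
Joint ranges: [-2.81, 2.81], [-0.39, 2.02], [-1.27, 1.25], [0.06, 2.57], [-1.19, 4.33], [0.19, 2], [-2.82, 2.82]. Speed limits (rad/s): [1.89, 1.89, 2.39, 2.39, 3.01, 3.01, 3.01].

## Interface

Orientations are given as a unit quaternion [x, y, z, w].
In Python, from rig import * gives the robot as it stands. The module is installed in compiled form; this text tells all that it offers.
- The arm moves only by the tool drive_tool, never from a script. Its argument "commands" is a list of rows, each a list of 3 entries, a list of its own where there are three numbers: the closure, from 0 (fully open) to 1 (shut), then the shift along the tool's x, y, z in m, then the turn about the tool's z in rad. A call has 1 to 20 rows; each row is the pose to reach, as a shift and turn from the pose commanded when the call began, along the tool's axes at that moment; what a row does not reach only later rows make up. A row lasts 1/10 s, in which the tool goes at most 50 mm and 8.59 degrees, less where a joint would pass 70% of its speed; a pose out of reach is approached as far as the arm can. A call with a gripper value outside its range is refused whole. The fingers move at their own pace and stop on an object; the grip force is fixed at half the most. Time passes only in rows, so rows that repeat a pose let the fingers close. It gives the time, the measured TCP pose, the force and the opening at its end, in the units of the state.
- sense(): the state, without advancing time (a new reading comes with each control period).
- snapshot(name): name is "scene" or "side" or "wrist"; returns a dict with "color" (480x640x3 uint8, red, green, blue), "z_map" (480x640 float32, m along the optical axis (not along the pixel's ray), 0 where there is no reading), "mtx" (3x3 intrinsics, pixels), "k1" (the pictures are not rectified: a ray, as slopes to the right and down, at radius r is drawn at 1 + k1 r^2 times it, then the intrinsics apply), "R" (3x3) and "t" (3): a world point X has camera coordinates R X + t. Camera axes: x right, y down, z forward; pixel columns grow to the right and rows downward; lengths in m; the calibration is good to about 2 mm. A picture is of the moment at which its call begins.
- sign_off(): hands the job in, once; it reports no verdict.
The state is a dict: "time": time; "joint_pos": joint angles; "joint_vel": joint speeds; "joint_torque": joint torques, N m; "position": TCP position; "ee_rot": TCP orientation; "wrist_force": force on the tool from outside, world axes, zero at the start; "moment": the same for the moment, N m; "width": finger opening in m.
Only numpy, scipy, OpenCV 4.12 (cv2) and the standard library are available. Lean on these libraries where they do the work, as an engineer would, in place of code of your own. Each camera call takes 0.05 s, during which the arm holds its last target.

## Task

Set the neck blank to length on the cut-off board: flip down the flip stop that has the round thumb disc, slide the blank along the fence until its end is up against that stop, then flip the stop back up so it is clear for the saw cut, leaving the blank where it was gauged, flat and along the fence. Leave the other, square-ended stop up.

Things in the scene. Friction and masses are not known exactly. Their poses are not given: they have to be found in the camera images.
- round_stop: Fixed dark steel hinge bracket (34x36x24 mm) of the leaf with the ROUND disc, on an aluminium fence. Origin: mid fence top, 62 mm above bench. z up, y along fence from blank to stops, -x the front side, away from the robot. Hinge line along y, 14 mm above origin. Fence front face x=-15 mm; in front lies a wood bed 12 mm thick, out to x=-115. Other bracket 95-135 mm off along y, either side.
- round_leaf (a joint): Leaf angle, rad: 0 down (limit), level, pointing to bracket -x; 1.57 upright; 1.92 up (limit), leaning back; starts 1.75-1.92. Steel bar 16 mm wide (y) ending in a 32 mm disc, 16 thick along y, centre 90 mm from hinge: pinch along y, it turns in the grip. Black blade 22-52 mm from hinge, y=-8 to 8 mm, hangs to 4 mm over bed when down. 0.14 kg; stays where left above 1.3, falls shut from below 1.2.
- blank: Loose plain hardwood bar, 180 mm long (its y), 45 wide (its x), 28 high, about 0.16 kg. Origin: centre of its underside, on the bed 12 mm above the bench. Starts flat along the fence front, within 6 mm of it, on the -y side of both stops, its near end 30 mm or more short of the nearer stop; slides by light pushing on its far end and passes under raised leaves.
- square_leaf (a joint): Leaf angle of the other stop, rad, same meaning (0 down, 1.92 up). Like the round one, but its bar is plain and square-ended, tip 62 mm from its hinge, no disc. Starts up at 1.75-1.92 and is to stay up.

How it is judged:
On the way, in this order (a step that is already met when the one before it is completed fails the run):
1. the round stop's leaf is flipped fully down (within 0.17 rad) (value of joint round_leaf below 0.17 rad), for 0.2 s.
2. with that leaf down, the blank's end is up against it (gap under 10 mm), the blank along the fence (value of joint round_leaf below 0.17 rad and y of blank in the frame of round_stop between -0.108 and -0.088 m and x of blank in the frame of round_stop above -0.0525 m and angle between the y axis of blank and the y axis of round_stop, either way round below 0.175 rad), for 0.2 s.
At the end, for the whole second after the job is handed in: Both leaves are up (over 1.4 rad); the blank is at rest, flat on the bed (within 0.1 rad), its end within 12 mm of where the round stop's blade gauged it, lying along the fence within 15 mm of its face and within 10 degrees (value of joint each of round_leaf, square_leaf above 1.4 rad and y of blank in the frame of round_stop between -0.11 and -0.086 m and x of blank in the frame of round_stop above -0.0525 m and angle between the y axis of blank and the y axis of round_stop, either way round below 0.175 rad and angle between blank's own z axis and vertical below 0.1 rad and linear speed of blank below 0.02 m/s); the robot touches nothing.
It fails at once if the square-ended stop is flipped or knocked down (below 1.3 rad) (value of joint square_leaf below 1.3 rad).
It also fails if it takes over 64 s, if anything falls off the work surface, if the arm or the gripper's body presses on something with over 40 N, if the wrist force passes 120 N, or if a joint passes its speed limit or range.

## Working session

There is one attempt and no reset: what is moved stays moved. The work goes in short steps, Python scripts to look and compute and a tool call to move; the robot and the scene stay as the last step left them, time stands still between calls to the robot, and variables do not carry over. Pictures are saved under pics/ and viewed, and the job is handed in when it is done.

Besides the shell and the picture viewer there is one more tool, called after "Call:" by a JSON object that holds its "api" and its "payload", one argument or row to a line. drive_tool: Moves the arm, as the interface text tells. Its arguments: {"type":"object","properties":{"commands":{"type":"array"}},"required":["commands"]}

```bash
mkdir -p pics; cat > h.py <<'E'
from rig import *
import numpy as np, cv2, pickle
def snap(n,f):
    s=snapshot(n); cv2.imwrite(f'pics/{f}.png',s['color'][:,:,::-1]); pickle.dump(s,open(f'pics/{f}.pkl','wb')); return s
def load(f): return pickle.load(open(f'pics/{f}.pkl','rb'))
def ray(s,u,v):
    K=s['mtx']; d=np.array([(u-K[0,2])/K[0,0],(v-K[1,2])/K[1,1]])
    p=d.copy()
    for _ in range(20): p=d/(1+s['k1']*(p@p))
    r=np.array([p[0],p[1],1]); R=s['R']; return -R.T@s['t'], R.T@r
def onz(s,u,v,z):
    c,r=ray(s,u,v); return c+r*(z-c[2])/r[2]
def dep(s,u,v):
    c,r=ray(s,u,v); return c+r*s['z_map'][int(round(v)),int(round(u))]
E
python3 - <<'E'
from h import *
for n in ['scene','side','wrist']:
    s=snap(n,n+'0'); print(n,s['k1'],-s['R'].T@s['t'],s['R'].round(2).tolist(),s['mtx'][0])
print(sense())
E
```

```text
scene -0.15091926787679213 [ 1.17854353 -0.08419991  0.54151599] [[0.16, 0.99, -0.01], [0.57, -0.1, -0.82], [-0.81, 0.13, -0.57]] [536.89198602   0.         331.19274413]
side 0.02522227307366719 [0.3423306  0.68334361 0.51285488] [[-0.96, -0.29, 0.01], [-0.15, 0.5, -0.86], [0.24, -0.82, -0.52]] [616.89655133   0.         320.89559722]
wrist -0.03184689798448612 [0.62406513 0.0795168  0.37357044] [[1.0, -0.0, -0.0], [-0.0, -0.95, 0.31], [-0.0, -0.31, -0.95]] [339.29930316   0.         321.62042703]
{'time': 0.15, 'joint_pos': array([-0.04151999,  0.41783592, -0.01031172,  1.61402397,  0.00471386,
        1.11070012, -0.05297254]), 'joint_vel': array([-1.80737365e-04, -8.18606529e-05,  1.59873966e-03, -2.78440625e-03,
       -2.95573118e-04, -3.05659594e-04,  2.15998579e-04]), 'joint_torque': array([ 4.94602627e-04, -8.64738035e+01,  6.78995568e-01, -4.35059202e+01,
        1.90656655e-02,  5.86454262e-03, -4.75439651e-05]), 'position': array([6.24736951e-01, 7.11591433e-06, 2.30809538e-01]), 'ee_rot': array([ 7.07082240e-01,  7.07131164e-01, -3.63217294e-04, -3.01454104e-04]), 'wrist_force': array([1.3704541 , 0.66554104, 0.62155306]), 'moment': array([-0.01350485,  0.05506968,  0.01585664]), 'width': 0.0857127551246135}
```

View pics/scene0.png

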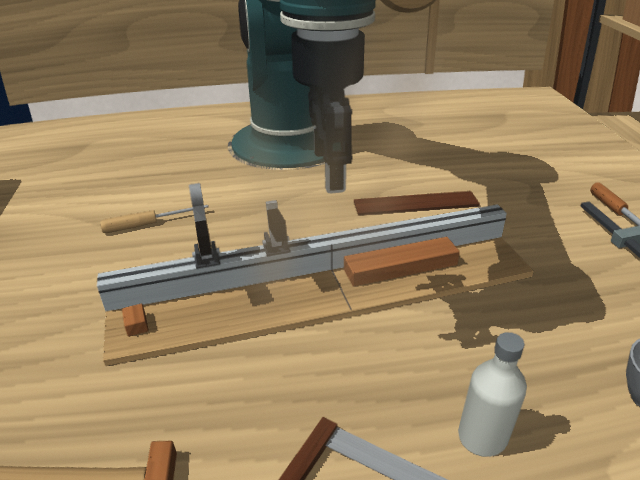

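View pics/side0.png

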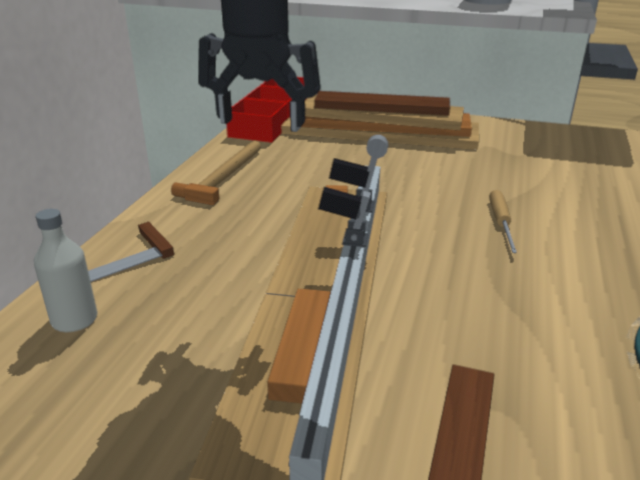

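View pics/wrist0.png

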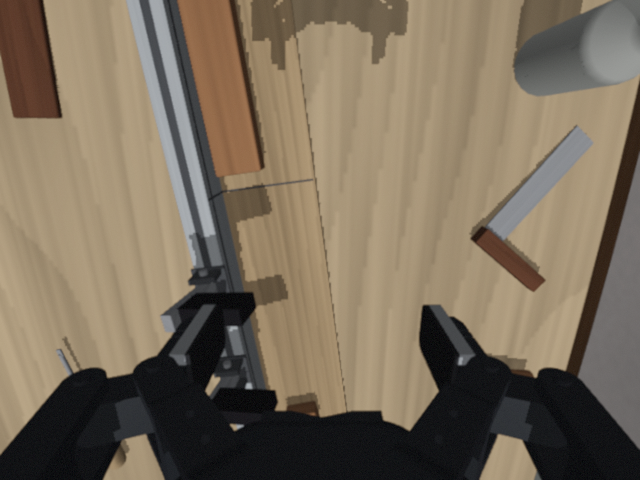

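```bash
python3 - <<'E'
from h import *
s=load('scene0');a=s['color'][170:370,90:490,::-1]
cv2.imwrite('pics/sc_z.png',cv2.resize(a,(800,400),interpolation=cv2.INTER_CUBIC))
s=load('side0');a=s['color'][120:270,290:410,::-1]
cv2.imwrite('pics/sd_z.png',cv2.resize(a,(480,600),interpolation=cv2.INTER_CUBIC))
E
```

```text
(no output)
```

View pics/sc_z.png

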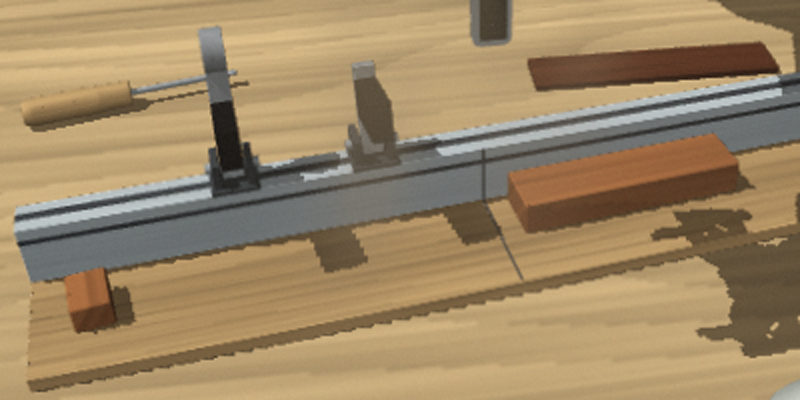

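View pics/sd_z.png

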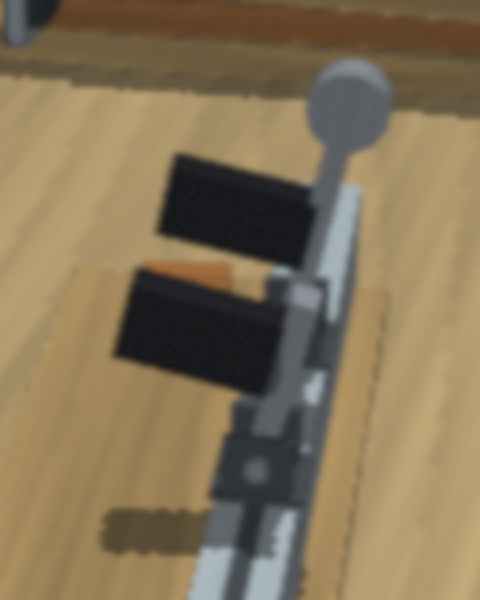

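```bash
cat >> h.py <<'E'
def cloud(s):
    K=s['mtx'];v,u=np.mgrid[0:480,0:640]; pts=np.stack([u,v],-1).reshape(-1,1,2).astype(np.float64)
    n=cv2.undistortPoints(pts,K,np.array([s['k1'],0,0,0,0])).reshape(480,640,2)
    z=s['z_map'][...,None]; P=np.concatenate([n*z,z],-1)
    W=(P-s['t'])@s['R']; W[s['z_map']==0]=np.nan; return W
E
python3 - <<'E'
from h import *
s=load('scene0');W=cloud(s);C=s['color'].astype(int)
d=load('side0');D=cloud(d)
# fence front face: points z 44..58 around fence in scene
for u in (110,130,160,180,230,300,340,400,480):
    for v in range(180,330):
        p=W[v,u]
        if 0.045<p[2]<0.066 : print(u,v,p.round(4),C[v,u])
E
```

```text
110 271 [ 0.5312 -0.311   0.0631] [191 183 163]
110 272 [ 0.5329 -0.3109  0.0626] [184 193 194]
110 273 [ 0.5378 -0.3096  0.0644] [183 191 194]
110 274 [ 0.5408 -0.309   0.0648] [175 183 186]
110 275 [ 0.5408 -0.3095  0.063 ] [114 119 122]
110 276 [ 0.5454 -0.3083  0.0646] [62 68 68]
110 277 [ 0.5461 -0.3085  0.0634] [62 64 67]
110 278 [ 0.5509 -0.3072  0.0652] [116 121 124]
110 279 [ 0.55   -0.308   0.0627] [186 192 194]
110 280 [ 0.5532 -0.3073  0.0633] [189 197 198]
110 281 [ 0.5558 -0.3068  0.0635] [188 198 198]
110 282 [ 0.5566 -0.307   0.0624] [188 196 197]
110 283 [ 0.558  -0.3069  0.0616] [156 164 165]
110 284 [ 0.5601 -0.3066  0.0614] [111 117 117]
110 285 [ 0.5608 -0.3068  0.0602] [109 116 117]
110 286 [ 0.5597 -0.3076  0.0575] [107 112 114]
110 287 [ 0.561  -0.3076  0.0567] [106 112 112]
110 288 [ 0.5607 -0.3082  0.0546] [89 93 94]
110 289 [ 0.5617 -0.3083  0.0536] [50 53 55]
110 290 [ 0.5611 -0.3089  0.0513] [36 39 39]
110 291 [ 0.5574 -0.3108  0.0466] [73 78 78]
110 292 [ 0.5614 -0.3098  0.0479] [102 106 107]
110 293 [ 0.5602 -0.3107  0.0451] [106 112 112]
130 268 [ 0.52
[... 7013 characters left out ...]
80 211 [0.4676 0.2843 0.0642] [44 44 44]
480 212 [0.4699 0.2834 0.0637] [59 61 61]
480 213 [0.4747 0.2813 0.0649] [55 58 57]
480 214 [0.4771 0.2803 0.0645] [163 170 172]
480 215 [0.4784 0.28   0.0634] [174 182 184]
480 216 [0.4799 0.2795 0.0624] [178 184 186]
480 217 [0.4832 0.2781 0.0627] [182 189 191]
480 218 [0.485  0.2775 0.0619] [116 122 122]
480 219 [0.4825 0.2792 0.0581] [107 112 112]
480 220 [0.4847 0.2783 0.0577] [107 112 113]
480 221 [0.4834 0.2793 0.0547] [108 112 111]
480 222 [0.4834 0.2797 0.0527] [72 73 74]
480 223 [0.4859 0.2787 0.0524] [40 42 40]
480 224 [0.4845 0.2797 0.0494] [59 60 58]
480 225 [0.4838 0.2804 0.0468] [106 111 111]
480 226 [0.4855 0.2799 0.046 ] [107 112 112]
```

```bash
cat >> h.py <<'E'
Y=np.array([0.130,-0.9915,0]);Y/=np.linalg.norm(Y); X=np.array([Y[1],-Y[0],0])
E
python3 - <<'E'
from h import *
S=load('scene0');W=cloud(S);D=load('side0');Q=cloud(D);C=S['color'].astype(int)
# front-face fit
P=[W[v,u] for u in list(range(110,185))+list(range(225,260))+list(range(290,345))+list(range(470,495)) for v in range(180,320) if .02<W[v,u][2]<.057 and .45<W[v,u][0]<.6 and C[v,u].max()-C[v,u].min()<16 and W[v,u][0]<0.535-.131*W[v,u][1]]
P=np.array(P);c=np.polyfit(P[:,1],P[:,0],1);print(len(P),c,np.std(P[:,0]-np.polyval(c,P[:,1])))
o=np.array([c[1],0,0])
def f(W): 
    d=W-o; return np.stack([d@X,d@Y,W[...,2]],-1)
for nm,A,col in(('scene',W,S['color']),('side',Q,D['color'])):
    F=f(A).reshape(-1,3);cc=col.reshape(-1,3).astype(int)
    for lo,hi in((.065,.075),(.08,.095),(.1,.11),(.115,.125),(.125,.135),(.14,.15),(.15,.16),(.16,.17),(.17,.18),(.18,.19)):
        m=(F[:,2]>lo)&(F[:,2]<hi)&(abs(F[:,0])<.13)&(F[:,1]>-.1)&(F[:,1]<.28)
        q=F[m]
        for a,b in((-.1,.105),(.105,.28)):
            r=q[(q[:,1]>a)&(q[:,1]<b)]
            if len(r)>5: print(nm,lo,len(r),np.percentile(r[:,0],[3,97]).round(4),np.percentile(r[:,1],[3,50,97]).round(4))
# blank
F=f(W); m=(F[...,2]>.033)&(F[...,2]<.046)&(C[...,0]-C[...,2]>60)&(F[...,0]<.01)&(F[...,0]>-.07)
q=F[m];print(len(q),q.min(0),q.max(0),np.percentile(q,[2,98],axis=0))
v,u=np.where(m);k=cv2.boxPoints(cv2.minAreaRect(np.stack([q[:,0],q[:,1]],-1).astype(np.float32)*1000));print(k)
E
```

```text
3671 [-0.12844618  0.5206563 ] 0.001142442509079193
scene 0.065 213 [-0.0029  0.0185] [0.0237 0.062  0.079 ]
scene 0.065 239 [-0.0027  0.0254] [0.1507 0.1706 0.2485]
scene 0.08 114 [0.001  0.0257] [0.0449 0.0725 0.0799]
scene 0.08 133 [0.0007 0.0264] [0.1509 0.1763 0.1847]
scene 0.1 19 [-0.0196  0.0243] [0.0693 0.0694 0.0698]
scene 0.115 119 [-0.039  0.021] [0.0546 0.0658 0.0698]
scene 0.115 85 [-0.0393 -0.0344] [0.1592 0.1663 0.1744]
scene 0.125 226 [-0.0363  0.0252] [0.0541 0.0632 0.0698]
scene 0.125 227 [-0.0368  0.0227] [0.159  0.1672 0.1744]
scene 0.14 20 [-0.0335 -0.0271] [0.055  0.0622 0.069 ]
scene 0.14 86 [-0.033   0.0265] [0.1593 0.1669 0.1744]
scene 0.15 48 [0.0178 0.0264] [0.1589 0.1668 0.1744]
scene 0.16 74 [0.016  0.0204] [0.1592 0.1667 0.1744]
scene 0.17 112 [0.0166 0.0276] [0.1595 0.1669 0.1748]
scene 0.18 54 [0.0244 0.037 ] [0.1595 0.1669 0.1741]
side 0.065 116 [0.0029 0.0296] [0.0431 0.0481 0.0741]
side 0.065 37 [0.0231 0.0316] [0.15   0.1554 0.1806]
side 0.08 194 [0.0033 0.0274] [0.0462 0.0541 0.0756]
side 0.08 70 [0.0034 0.0281] [0.1532 0.1765 0.1842]
side 0.1 186 [-0.0252  0.0258] [0.053  0.0556 0.0581]
side 0.1 169 [-0.0322  0.0254] [0.1576 0.1607 0.1631]
side 0.115 314 [-0.0337  0.0289] [0.0529 0.0555 0.0579]
side 0.115 261 [-0.0342  0.0275] [0.1576 0.1603 0.1636]
side 0.125 366 [-0.0311  0.0313] [0.0534 0.0565 0.0695]
side 0.125 305 [-0.0325  0.0289] [0.1579 0.1614 0.1739]
side 0.14 42 [0.024 0.034] [0.1577 0.1605 0.1652]
side 0.15 105 [0.0216 0.0455] [0.1578 0.1605 0.1631]
side 0.16 139 [0.0185 0.0482] [0.1578 0.1605 0.1657]
side 0.17 157 [0.0205 0.0463] [0.1581 0.1615 0.1749]
2359 [-0.06462705 -0.21963233  0.03300642] [-0.00400106  0.2980482   0.04338145] [[-0.0587557  -0.21349476  0.03407178]
 [-0.00736916  0.29196229  0.04247421]]
[[ -64.97185     296.98453   ]
 [ -50.380737   -220.23485   ]
 [   0.31832123 -218.8046    ]
 [ -14.272789    298.4148    ]]
```

```bash
cat >> h.py <<'E'
o=np.array([.5207,0,0]); Y=np.array([.1274,-.9918,0]);Y/=np.linalg.norm(Y); X=np.array([Y[1],-Y[0],0])
def f(W):
    d=W-o; return np.stack([d@X,d@Y,np.asarray(W)[...,2]],-1)
def w(a,b,z=0): return o+a*X+b*Y+np.array([0,0,z])
E
python3 - <<'E'
from h import *
S=load('scene0');W=cloud(S);D=load('side0');Q=cloud(D);C=S['color'].astype(int)
F=f(Q);m=(F[...,2]>.15)&(F[...,1]>.15)&(F[...,1]<.19)&(abs(F[...,0])<.08)
v,u=np.where(m);print('disc px',u.min(),u.max(),v.min(),v.max(),F[m][:,2].max(),np.percentile(F[m][:,0],[1,99]))
(cx,cy),r=cv2.minEnclosingCircle(np.stack([u,v],-1)[v<165].astype(np.float32));print(cx,cy,r)
# ray with near face plane s=.159
c,d=ray(D,377.2,146.2);t=((.159)-(c-o)@Y)/(d@Y);print('disc centre F',f(c+t*d))
# leaf angle for square: tip
m=(F[...,2]>.12)&(F[...,1]>.045)&(F[...,1]<.08)&(F[...,0]>0.01)&(F[...,0]<.08);print('sq tip',F[m].max(0),np.percentile(F[m],[3,50,97],axis=0))
for nm,A,c in(('scene',W,S['color']),('side',Q,D['color'])):
    G=f(A);c=c.astype(int);m=(G[...,2]>.036)&(G[...,2]<.045)&(c[...,0]-c[...,2]>50)&(G[...,0]<.005)&(G[...,0]>-.09)&(G[...,1]<.1)
    q=G[m][:,:2].astype(np.float32)*1000;print(nm,len(q),cv2.boxPoints(cv2.minAreaRect(q)),np.percentile(q,[1,99],axis=0))
m=(W[...,2]>.1)&(W[...,0]>.62)&(W[...,1]>.0);print('bottle',np.percentile(W[m],[2,50,98],axis=0))
E
```

```text
disc px 366 387 135 157 0.17988372381569742 [0.01788173 0.04786217]
376.04998779296875 146.0 11.687811851501465
disc centre F [0.03445484 0.159      0.16733029]
sq tip [0.0334117  0.07165085 0.13771259] [[0.01086319 0.05333169 0.12085588]
 [0.02344178 0.05640498 0.12816613]
 [0.03241724 0.06891394 0.13668437]]
scene 2149 [[ -53.637917   -39.47344  ]
 [ -50.803658  -220.07497  ]
 [   2.0393867 -219.24568  ]
 [  -0.7948723  -38.64415  ]] [[ -51.1401593  -216.56771606]
 [  -5.37153214  -39.98784195]]
side 3588 [[ -50.040943  -37.469406]
 [ -48.088905 -220.59511 ]
 [  -3.006546 -220.11455 ]
 [  -4.958584  -36.988846]] [[ -47.95910561 -217.74625397]
 [  -4.51806332  -41.746297  ]]
bottle [[6.41087048e-01 7.86557223e-04 1.02271465e-01]
 [6.80819577e-01 2.50754848e-02 3.34032751e-01]
 [8.70556255e-01 1.60942690e-01 4.42843539e-01]]
```

Call:
{"api": "drive_tool", "payload": {
  "commands": [
    [0, [-0.02, -0.01, -0.02], 0.15],
    [0, [-0.05, -0.03, -0.03], 0.3],
    [0, [-0.08, -0.05, -0.03], 0.45],
    [0, [-0.11, -0.07, -0.03], 0.6],
    [0, [-0.14, -0.09, -0.03], 0.75],
    [0, [-0.17, -0.115, -0.03], 0.9],
    [0, [-0.17, -0.115, -0.03], 1.05],
    [0, [-0.17, -0.115, -0.03], 1.2],
    [0, [-0.17, -0.115, -0.03], 1.35],
    [0, [-0.17, -0.115, -0.03], 1.443],
    [0, [-0.17, -0.115, -0.03], 1.443],
    [0, [-0.17, -0.115, -0.03], 1.443]
  ]
}}

```text
time: 1.35
position: [0.51, -0.1699, 0.2612]
ee_rot: [0.998, 0.066, -0.0, -0.0]
wrist_force: [-0.2, 0.6, 0.0]
width: 0.0853
```

```bash
python3 - <<'E'
from h import *
s=snap('wrist','wrist1');q=sense();print(q['time'],q['position'],q['ee_rot'],f(q['position']),s['t'])
from scipy.spatial.transform import Rotation as R
print(R.from_quat(q['ee_rot']).as_matrix().round(3), Y,q['joint_pos'])
E
```

```text
1.4 [ 0.50995002 -0.16992789  0.26120284] [ 9.97860795e-01  6.53744789e-02 -1.10599735e-04  1.96427109e-06] [0.03231229 0.16717346 0.26120284] [-0.23380406  0.41036609  0.55671083]
[[ 0.991  0.13  -0.   ]
 [ 0.13  -0.991 -0.   ]
 [-0.    -0.    -1.   ]] [ 0.1274065  -0.99185059  0.        ] [ 0.01574228  0.23658975  0.29269701  1.80596135 -0.07548045  1.11009706
 -1.10560659]
```

View pics/wrist1.png

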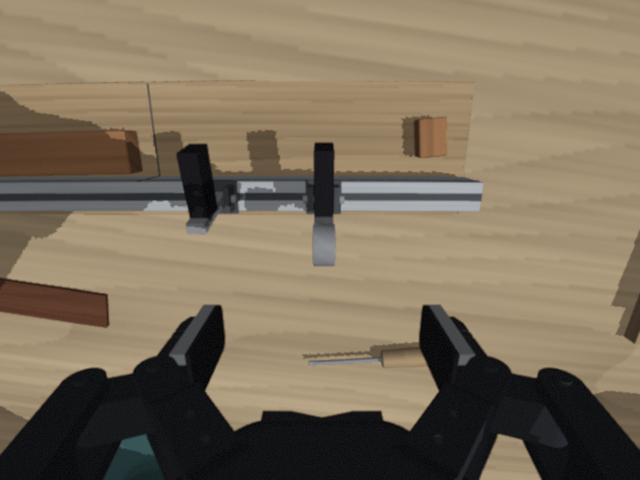

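Call:
{"api": "drive_tool", "payload": {
  "commands": [
    [0, [-0.001, 0, 0.03], 0],
    [0, [-0.001, 0, 0.06], 0],
    [0, [-0.001, 0, 0.09], 0],
    [0, [-0.001, 0, 0.115], 0],
    [0, [-0.001, 0, 0.115], 0],
    [0.4, [-0.001, 0, 0.115], 0],
    [1, [-0.001, 0, 0.115], 0],
    [1, [-0.001, 0, 0.115], 0],
    [1, [-0.001, 0, 0.115], 0],
    [1, [-0.001, 0, 0.115], 0],
    [1, [-0.001, 0, 0.115], 0],
    [1, [-0.001, 0, 0.115], 0]
  ]
}}

```text
time: 2.6
position: [0.5094, -0.1712, 0.1471]
ee_rot: [0.998, 0.063, 0.001, 0.001]
wrist_force: [-0.6, -5.8, 5.9]
width: 0.015
```

```bash
python3 - <<'E'
from h import *
s=snap('side','side2');q=sense();print(q['time'],q['position'],f(q['position']),q['wrist_force'],q['width'])
cv2.imwrite('pics/side2z.png',cv2.resize(s['color'][0:280,250:500,::-1],None,fx=2,fy=2))
E
```

```text
2.65 [ 0.50938114 -0.17123617  0.14714257] [0.03304322 0.1683986  0.14714257] [-1.33143056 -6.08977469  6.85135893] 0.015736974196659412
```

View pics/side2z.png

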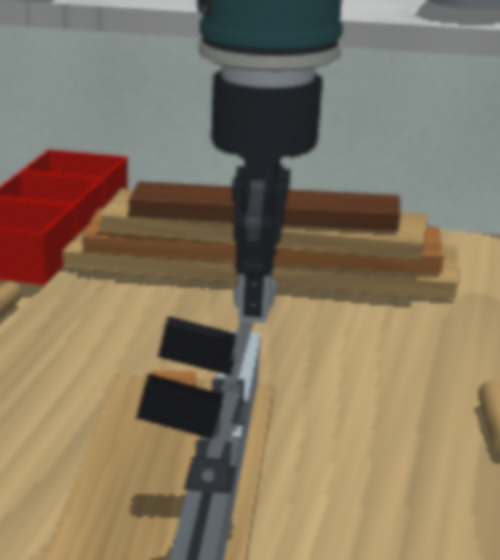

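Call:
{"api": "drive_tool", "payload": {
  "commands": [
    [1, [0.007, 0, -0.001], 0],
    [1, [0.015, 0, -0.002], 0],
    [1, [0.024, 0, -0.0015], 0],
    [1, [0.033, 0, -0.0005], 0],
    [1, [0.042, 0, 0.0015], 0],
    [1, [0.0505, 0, 0.0045], 0],
    [1, [0.0665, 0, 0.0125], 0],
    [1, [0.0805, 0, 0.0235], 0],
    [1, [0.092, 0, 0.0375], 0],
    [1, [0.1005, 0, 0.053], 0],
    [1, [0.106, 0, 0.07], 0],
    [1, [0.1075, 0, 0.079], 0],
    [1, [0.108, 0, 0.086], 0],
    [1, [0.108, 0, 0.088], 0],
    [1, [0.108, 0, 0.088], 0],
    [1, [0.108, 0, 0.088], 0],
    [1, [0.108, 0, 0.088], 0]
  ]
}}

```text
time: 4.35
position: [0.6178, -0.1572, 0.0594]
ee_rot: [0.998, 0.064, 0.002, 0.001]
wrist_force: [7.9, -4.4, 3.0]
width: 0.0154
```

```bash
python3 - <<'E'
from h import *
s=snap('side','side3');q=sense();print(q['time'],q['position'],f(q['position']),q['wrist_force'],q['width'])
cv2.imwrite('pics/side3z.png',cv2.resize(s['color'][0:280,250:500,::-1],None,fx=2,fy=2))
E
```

```text
4.4 [ 0.61780451 -0.15731389  0.05944183] [-0.07627035  0.16840361  0.05944183] [ 7.24957917 -4.80813079  2.26149304] 0.01523808911336394
```

View pics/side3z.png

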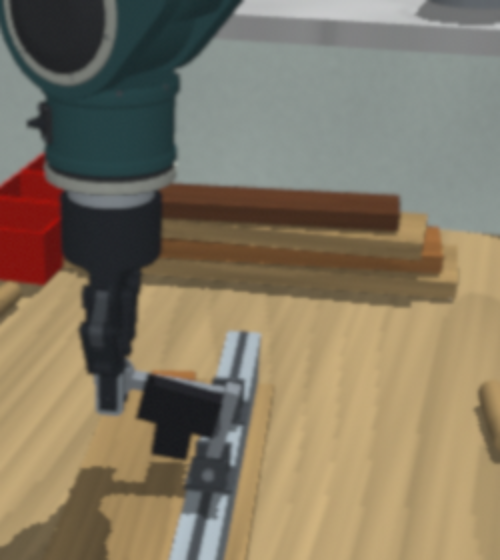

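Call:
{"api": "drive_tool", "payload": {
  "commands": [
    [0.5, [0, 0, 0], 0],
    [0.5, [0, 0, 0], 0],
    [0.5, [0, 0, 0], 0],
    [0.5, [0, 0, -0.02], 0],
    [0.5, [0, 0, -0.05], 0],
    [0.5, [0, 0, -0.09], 0],
    [0.5, [0, 0, -0.13], 0],
    [0.5, [0, 0, -0.16], 0],
    [0.5, [0, 0, -0.16], 0]
  ]
}}

```text
time: 5.3
position: [0.6177, -0.1568, 0.2227]
ee_rot: [0.998, 0.064, 0.003, 0.001]
wrist_force: [-0.6, -0.6, -0.1]
width: 0.0427
```

```bash
python3 - <<'E'
from h import *
s=snap('side','side4');q=sense();print(q['time'],q['position'],f(q['position']),q['wrist_force'],q['width'])
cv2.imwrite('pics/side4z.png',cv2.resize(s['color'][100:380,250:500,::-1],None,fx=2,fy=2))
E
```

```text
5.35 [ 0.6168112  -0.1564306   0.22019072] [-0.07539768  0.16740097  0.22019072] [ 0.32129643 -0.38331326 -0.85481371] 0.04273002567440375
```

View pics/side4z.png

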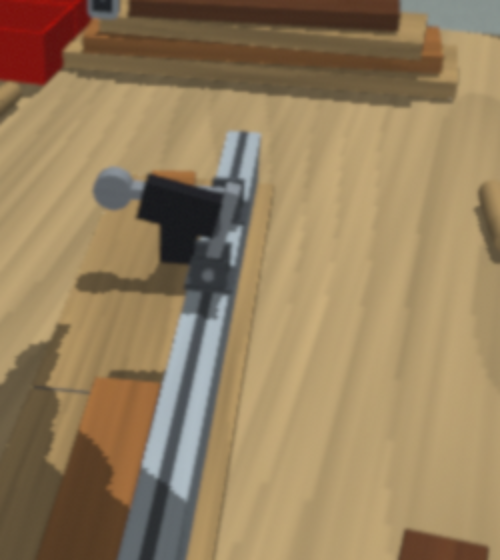

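Call:
{"api": "drive_tool", "payload": {
  "commands": [
    [1, [-0.01, -0.04, 0], 0],
    [1, [-0.02, -0.08, 0], 0],
    [1, [-0.03, -0.12, 0], 0],
    [1, [-0.04, -0.16, 0], 0],
    [1, [-0.048, -0.2, 0], 0],
    [1, [-0.048, -0.24, 0], 0],
    [1, [-0.048, -0.28, 0], 0],
    [1, [-0.048, -0.32, 0], 0],
    [1, [-0.048, -0.36, 0], 0],
    [1, [-0.048, -0.4, 0], 0],
    [1, [-0.048, -0.43, 0], 0],
    [1, [-0.048, -0.43, 0.04], 0],
    [1, [-0.048, -0.43, 0.08], 0],
    [1, [-0.048, -0.43, 0.12], 0],
    [1, [-0.048, -0.43, 0.15], 0],
    [1, [-0.048, -0.43, 0.15], 0],
    [1, [-0.048, -0.43, 0.15], 0]
  ]
}}

```text
time: 7.05
position: [0.5134, 0.2639, 0.0683]
ee_rot: [0.998, 0.064, -0.001, 0.0]
wrist_force: [0.6, 0.1, 0.5]
width: -0.0
```

```bash
python3 - <<'E'
from h import *
s=snap('wrist','wrist5');q=sense();print(q['time'],q['position'],f(q['position']),q['wrist_force'],q['width'])
s=snap('side','side5')
E
```

```text
7.1 [0.51408345 0.26419706 0.06928648] [-0.02709779 -0.262887    0.06928648] [ 0.88260505 -0.08165456  0.80627026] 0.00033981723903417816
```

View pics/wrist5.png

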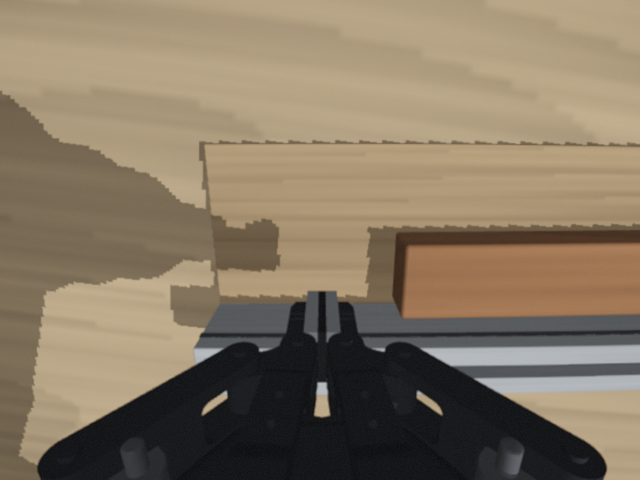

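View pics/side5.png

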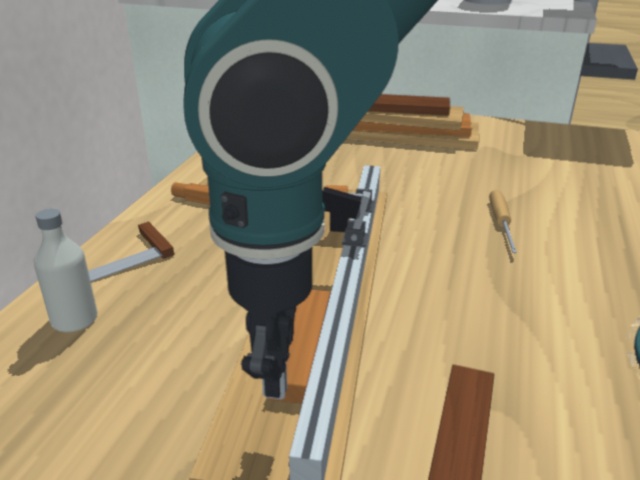

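```bash
python3 - <<'E'
from h import *
s=load('wrist5');W=cloud(s);q=sense()['position']
for u,v in((65,460),(45,455),(580,455),(605,460),(245,350),(400,350),(322,300),(300,315),(350,320)):
    p=W[v,u];print(u,v,(f(p)-f(q)).round(3))
E
```

```text
65 460 [-0.011 -0.056  0.088]
45 455 [-0.011 -0.061  0.087]
580 455 [-0.011  0.055  0.088]
605 460 [ 0.189  0.244 -0.068]
245 350 [-0.011 -0.025  0.049]
400 350 [-0.012  0.024  0.05 ]
322 300 [-0.009 -0.001  0.011]
300 315 [-0.005 -0.01   0.017]
350 320 [-0.005  0.011  0.022]
```

Call:
{"api": "drive_tool", "payload": {
  "commands": [
    [1, [0, 0, 0.02], 0],
    [1, [0, 0, 0.045], 0],
    [1, [0, 0, 0.045], 0],
    [1, [0, 0.012, 0.045], 0],
    [1, [0, 0.022, 0.045], 0],
    [1, [0, 0.03, 0.045], 0],
    [1, [0, 0.035, 0.045], 0],
    [1, [0, 0.04, 0.045], 0],
    [1, [0, 0.046, 0.045], 0],
    [1, [0, 0.054, 0.045], 0],
    [1, [0, 0.062, 0.045], 0],
    [1, [0, 0.07, 0.045], 0],
    [1, [0, 0.08, 0.045], 0],
    [1, [0, 0.09, 0.045], 0],
    [1, [0, 0.1, 0.045], 0],
    [1, [0, 0.11, 0.045], 0],
    [1, [0, 0.12, 0.045], 0],
    [1, [0, 0.13, 0.045], 0],
    [1, [0, 0.14, 0.045], 0],
    [1, [0, 0.14, 0.045], 0]
  ]
}}

```text
time: 9.15
position: [0.5318, 0.1232, 0.0232]
ee_rot: [0.998, 0.063, -0.0, 0.0]
wrist_force: [-0.4, -0.4, -0.1]
width: 0.0004
```

```bash
cat >> h.py <<'E'
def blank(s):
    c=s['color'].astype(int);G=f(cloud(s));m=(G[...,2]>.036)&(G[...,2]<.045)&(c[...,0]-c[...,2]>50)&(G[...,0]<.005)&(G[...,0]>-.09)&(G[...,1]<.2)
    q=G[m][:,:2].astype(np.float32)*1000; print('blank',len(q),cv2.boxPoints(cv2.minAreaRect(q)).round(1).tolist(),np.percentile(q,[1,99],axis=0).round(1).tolist())
E
python3 - <<'E'
from h import *
q=sense();print(q['time'],q['position'],f(q['position']),q['wrist_force'],q['width'])
for n in('scene','side','wrist'): s=snap(n,n+'6');blank(s)
E
```

```text
9.15 [0.53177413 0.12324937 0.02324997] [-0.02668665 -0.12083405  0.02324997] [-0.42575332 -0.42979222 -0.08368147] 0.00040404973497876277
blank 2250 [[-50.79999923706055, 72.0999984741211], [-50.0, -107.30000305175781], [2.0999999046325684, -107.0999984741211], [1.2999999523162842, 72.30000305175781]] [[-49.0, -104.0], [-3.9, 70.8]]
blank 926 [[-24.899999618530273, 73.0999984741211], [-24.399999618530273, -109.19999694824219], [-3.200000047683716, -109.19999694824219], [-3.799999952316284, 73.19999694824219]] [[-23.6, -105.8], [-3.9, 68.0]]
blank 22538 [[-47.0, 23.799999237060547], [-46.900001525878906, -106.80000305175781], [-1.0, -106.80000305175781], [-1.100000023841858, 23.799999237060547]] [[-46.3, -104.5], [-3.5, 16.5]]
```

View pics/wrist6.png

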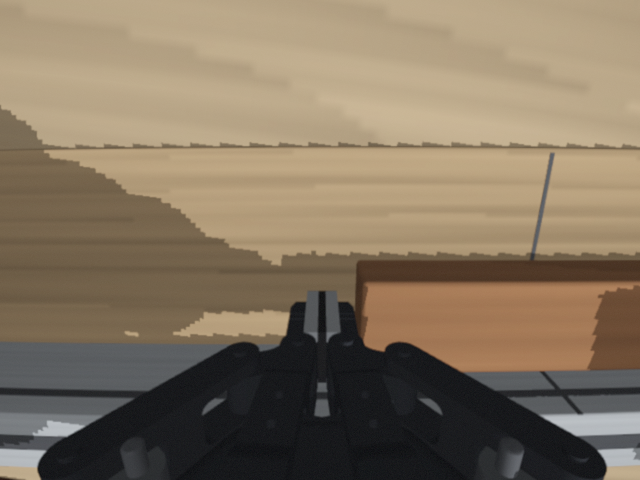

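View pics/scene6.png

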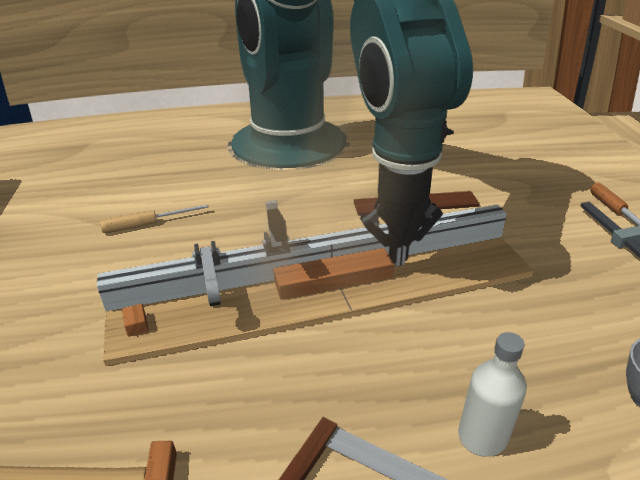

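Call:
{"api": "drive_tool", "payload": {
  "commands": [
    [1, [0, 0.006, 0], 0],
    [1, [0, 0.014, 0], 0],
    [1, [0, 0.022, 0], 0],
    [1, [0, 0.03, 0], 0],
    [1, [0, 0.038, 0], 0],
    [1, [0, 0.046, 0], 0],
    [1, [0, 0.054, 0], 0],
    [1, [0, 0.062, 0], 0],
    [1, [0, 0.068, 0], 0],
    [1, [0, 0.072, 0], 0],
    [1, [0, 0.075, 0], 0],
    [1, [0, 0.077, 0], 0],
    [1, [0, 0.079, 0], 0],
    [1, [0, 0.081, 0], 0],
    [1, [0, 0.083, 0], 0],
    [1, [0, 0.083, 0], 0],
    [1, [0, 0.083, 0], 0]
  ]
}}

```text
time: 11.0
position: [0.5421, 0.0428, 0.0233]
ee_rot: [0.998, 0.064, -0.0, 0.0]
wrist_force: [0.4, 0.6, -0.7]
width: -0.0004
```

```bash
python3 - <<'E'
from h import *
q=sense();print(q['time'],q['position'],f(q['position']),q['wrist_force'],q['width'])
for n in('scene','side','wrist'): s=snap(n,n+'7');blank(s)
s=load('scene7');cv2.imwrite('pics/sc7z.png',cv2.resize(s['color'][170:370,90:490,::-1],(800,400),interpolation=cv2.INTER_CUBIC))
E
```

```text
11.0 [0.5421167  0.04278985 0.02328018] [-0.02669387 -0.03971251  0.02328018] [ 0.41222523  0.56176005 -0.71630541] -0.0003838344383787258
blank 2263 [[-51.900001525878906, 151.89999389648438], [-49.599998474121094, -27.0], [2.4000000953674316, -26.299999237060547], [0.0, 152.60000610351562]] [[-49.0, -23.7], [-3.7, 149.8]]
blank 697 [[-45.79999923706055, -27.0], [-4.800000190734863, -31.799999237060547], [16.200000762939453, 148.60000610351562], [-24.799999237060547, 153.39999389648438]] [[-26.3, -26.8], [-4.1, 144.6]]
blank 22810 [[-47.29999923706055, -26.0], [-2.0999999046325684, -26.100000381469727], [-1.600000023841858, 106.4000015258789], [-46.79999923706055, 106.5999984741211]] [[-46.4, -23.7], [-3.7, 99.6]]
```

View pics/sc7z.png

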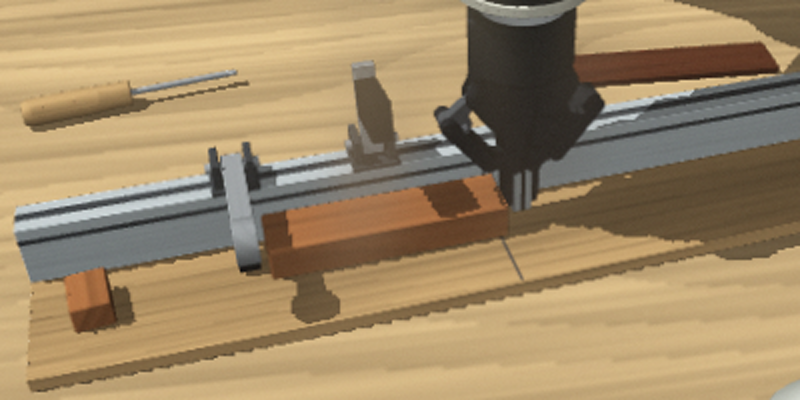

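View pics/wrist7.png

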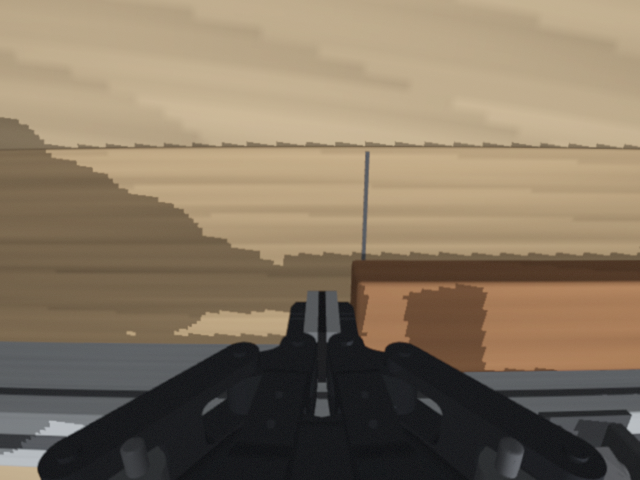

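Call:
{"api": "drive_tool", "payload": {
  "commands": [
    [1, [0, 0.0015, 0], 0],
    [1, [0, 0.0025, 0], 0],
    [1, [0, 0.0035, 0], 0],
    [1, [0, 0.0045, 0], 0],
    [1, [0, 0.0045, 0], 0],
    [1, [0, 0.0045, 0], 0]
  ]
}}

```text
time: 11.75
position: [0.5427, 0.0382, 0.0233]
ee_rot: [0.998, 0.064, -0.0, 0.0]
wrist_force: [0.6, 0.4, -0.6]
width: -0.0
```

```bash
python3 - <<'E'
from h import *
q=sense();print(q['time'],q['position'],f(q['position']),q['wrist_force'],q['width'])
for n in('scene','side','wrist'): s=snap(n,n+'8');blank(s)
E
```

```text
11.75 [0.54267957 0.03824683 0.0232614 ] [-0.02667334 -0.03513481  0.0232614 ] [ 0.5765233   0.35797357 -0.59685745] -4.961848121885733e-05
blank 2248 [[-51.599998474121094, -49.599998474121094], [0.4000000059604645, -50.20000076293945], [2.799999952316284, 155.8000030517578], [-49.099998474121094, 156.5]] [[-48.9, -19.3], [-3.5, 154.2]]
blank 679 [[-45.29999923706055, -22.299999237060547], [-5.099999904632568, -26.799999237060547], [14.800000190734863, 149.6999969482422], [-25.399999618530273, 154.1999969482422]] [[-25.7, -21.7], [-4.4, 148.4]]
blank 22827 [[-47.79999923706055, -21.399999618530273], [-2.9000000953674316, -21.799999237060547], [-1.7999999523162842, 110.69999694824219], [-46.70000076293945, 111.0999984741211]] [[-46.3, -19.3], [-3.7, 104.2]]
```

Call:
{"api": "drive_tool", "payload": {
  "commands": [
    [1, [0, 0.0005, 0], 0],
    [1, [0, 0.001, 0], 0],
    [1, [0, 0.0015, 0], 0],
    [1, [0, 0.002, 0], 0],
    [1, [0, 0.002, 0], 0]
  ]
}}

```text
time: 12.4
position: [0.5429, 0.0364, 0.0233]
ee_rot: [0.998, 0.064, -0.0, -0.0]
wrist_force: [-0.3, 0.9, 0.2]
width: 0.0
```

```bash
python3 - <<'E'
from h import *
q=sense();print(q['time'],q['position'],f(q['position']),q['wrist_force'],q['width'])
s=snap('scene','scene9');blank(s);s=snap('wrist','wrist9');blank(s)
E
```

```text
12.4 [0.54292566 0.03639179 0.02326865] [-0.02668108 -0.03326353  0.02326865] [-0.29353327  0.85623764  0.24012487] 1.384194183186731e-05
blank 2229 [[-50.0, -20.299999237060547], [1.100000023841858, -20.399999618530273], [1.399999976158142, 157.1999969482422], [-49.599998474121094, 157.3000030517578]] [[-48.9, -17.3], [-3.5, 155.1]]
blank 22836 [[-47.29999923706055, -19.899999618530273], [-1.7999999523162842, -20.0], [-1.600000023841858, 112.80000305175781], [-47.0, 112.9000015258789]] [[-46.4, -17.5], [-3.6, 106.1]]
```

Call:
{"api": "drive_tool", "payload": {
  "commands": [
    [1, [0, 0.0005, 0], 0],
    [1, [0, 0.001, 0], 0],
    [1, [0, 0.0015, 0], 0],
    [1, [0, 0.002, 0], 0],
    [1, [0, 0.002, 0], 0]
  ]
}}

```text
time: 13.0
position: [0.543, 0.036, 0.0233]
ee_rot: [0.998, 0.065, -0.0, -0.001]
wrist_force: [-0.9, 10.6, 0.4]
width: -0.0002
```

```bash
python3 - <<'E'
from h import *
q=sense();print(q['time'],q['position'],f(q['position']),q['wrist_force'],q['width'])
s=snap('scene','scene10');blank(s);s=snap('wrist','wrist10');blank(s)
s=load('scene10');cv2.imwrite('pics/sc10z.png',cv2.resize(s['color'][220:320,180:340,::-1],(800,500),interpolation=cv2.INTER_CUBIC))
E
```

```text
13.0 [0.54299455 0.03599427 0.0232661 ] [-0.02669876 -0.03286047  0.0232661 ] [-0.89719685 10.61372268  0.37264681] -0.0002381964069252804
blank 2219 [[-51.70000076293945, -19.600000381469727], [-1.100000023841858, -20.5], [2.0, 156.5], [-48.599998474121094, 157.39999389648438]] [[-49.0, -17.3], [-4.0, 155.1]]
blank 22844 [[-47.099998474121094, 113.19999694824219], [-46.900001525878906, -19.5], [-1.0, -19.5], [-1.100000023841858, 113.19999694824219]] [[-46.4, -17.3], [-3.7, 106.4]]
```

View pics/sc10z.png

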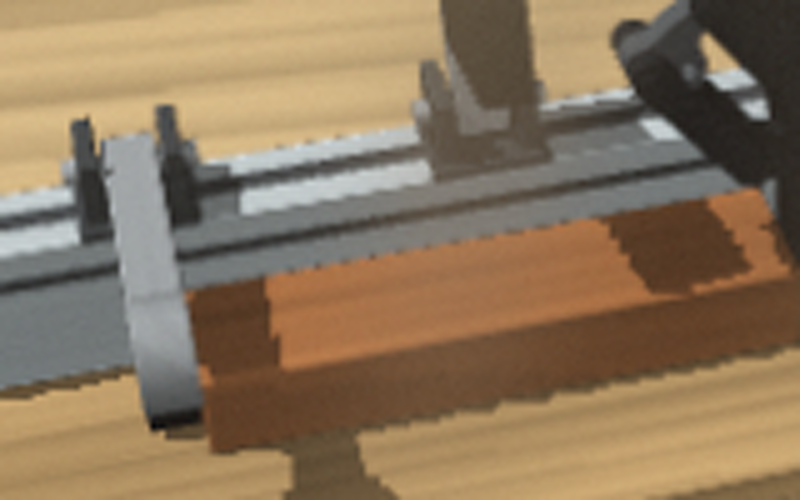

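Call:
{"api": "drive_tool", "payload": {
  "commands": [
    [1, [0, -0.015, 0], 0],
    [1, [0, -0.035, 0], 0],
    [1, [0, -0.035, -0.04], 0],
    [1, [0, -0.035, -0.09], 0],
    [1, [0, -0.035, -0.14], 0],
    [1, [0, -0.035, -0.19], 0],
    [0.5, [0, -0.035, -0.2], 0],
    [0.5, [0.02, 0, -0.2], 0],
    [0.5, [0.04, 0.04, -0.2], 0],
    [0.5, [0.048, 0.08, -0.2], 0],
    [0.5, [0.048, 0.12, -0.2], 0],
    [0.5, [0.048, 0.16, -0.2], 0],
    [0.5, [0.048, 0.19, -0.2], 0],
    [0.5, [0.048, 0.1995, -0.2], 0],
    [0.5, [0.048, 0.1995, -0.2], 0],
    [0.5, [0.048, 0.1995, -0.2], 0]
  ]
}}

```text
time: 14.7
position: [0.6163, -0.1557, 0.223]
ee_rot: [0.998, 0.064, -0.0, -0.0]
wrist_force: [0.2, -0.2, -0.2]
width: 0.0423
```

```bash
python3 - <<'E'
from h import *
q=sense();print(q['time'],q['position'],f(q['position']),q['wrist_force'],q['width'])
s=snap('scene','scene11');blank(s);s=snap('side','side11');blank(s);s=snap('wrist','wrist11')
G=f(cloud(s));m=(G[...,2]>.07)&(G[...,2]<.1)&(G[...,0]<-.05)&(G[...,0]>-.1)&(abs(G[...,1]-.167)<.02)
print(m.sum(),np.percentile(G[m],[2,98],axis=0))
E
```

```text
14.7 [ 0.61634053 -0.15572187  0.2230151 ] [-0.07502114  0.16663805  0.2230151 ] [ 0.17309529 -0.2388402  -0.16380222] 0.04226538039111603
blank 2290 [[-51.0, -21.0], [1.2999999523162842, -21.299999237060547], [2.5999999046325684, 157.0], [-49.70000076293945, 157.39999389648438]] [[-49.0, -18.7], [-3.8, 155.2]]
blank 1593 [[-47.20000076293945, -22.0], [-3.799999952316284, -22.0], [-3.5999999046325684, 158.3000030517578], [-47.099998474121094, 158.39999389648438]] [[-46.3, -20.7], [-4.7, 153.2]]
849 [[-0.0896777   0.15962232  0.07771238]
 [-0.05104572  0.17486502  0.09296252]]
```

View pics/wrist11.png

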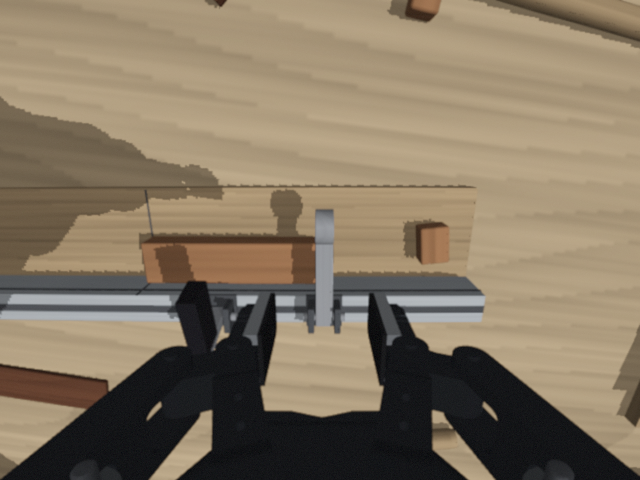

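Call:
{"api": "drive_tool", "payload": {
  "commands": [
    [0.5, [0, 0, 0.04], 0],
    [0.5, [0, 0, 0.08], 0],
    [0.5, [0, 0, 0.12], 0],
    [0.5, [0, 0, 0.15], 0],
    [0.5, [0, 0, 0.165], 0],
    [0.5, [0, 0, 0.165], 0],
    [0.8, [0, 0, 0.165], 0],
    [1, [0, 0, 0.165], 0],
    [1, [0, 0, 0.165], 0],
    [1, [0, 0, 0.165], 0],
    [1, [0, 0, 0.165], 0],
    [1, [0, 0, 0.165], 0],
    [1, [0, 0, 0.165], 0]
  ]
}}

```text
time: 16.15
position: [0.6173, -0.1574, 0.0602]
ee_rot: [0.998, 0.064, 0.001, 0.0]
wrist_force: [-1.3, 1.3, 7.3]
width: 0.0152
```

```bash
python3 - <<'E'
from h import *
q=sense();print(q['time'],q['position'],f(q['position']),q['wrist_force'],q['width'])
E
```

```text
16.15 [ 0.61729685 -0.15739991  0.06021429] [-0.07575588  0.16842426  0.06021429] [-1.33581356  1.32112141  7.3211624 ] 0.015187263155946642
```

Call:
{"api": "drive_tool", "payload": {
  "commands": [
    [1, [-0.0005, 0, -0.009], 0],
    [1, [-0.0018, 0, -0.018], 0],
    [1, [-0.004, 0, -0.0275], 0],
    [1, [-0.007, 0, -0.036], 0],
    [1, [-0.0115, 0, -0.044], 0],
    [1, [-0.016, 0, -0.0515], 0],
    [1, [-0.021, 0, -0.0585], 0],
    [1, [-0.0275, 0, -0.0655], 0],
    [1, [-0.034, 0, -0.0715], 0],
    [1, [-0.0415, 0, -0.0765], 0],
    [1, [-0.0575, 0, -0.085], 0],
    [1, [-0.066, 0, -0.0875], 0],
    [1, [-0.075, 0, -0.0895], 0],
    [1, [-0.084, 0, -0.091], 0],
    [1, [-0.0925, 0, -0.091], 0],
    [1, [-0.1, 0, -0.0905], 0],
    [1, [-0.108, 0, -0.0895], 0],
    [1, [-0.108, 0, -0.0895], 0],
    [1, [-0.108, 0, -0.0895], 0]
  ]
}}

```text
time: 18.05
position: [0.5104, -0.1712, 0.1491]
ee_rot: [0.998, 0.064, 0.001, 0.0]
wrist_force: [1.7, -1.5, 9.8]
width: 0.0152
```

```bash
python3 - <<'E'
from h import *
q=sense();print(q['time'],q['position'],f(q['position']),q['wrist_force'],q['width'])
s=snap('scene','scene12');blank(s);s=snap('side','side12');blank(s)
cv2.imwrite('pics/side12z.png',cv2.resize(s['color'][50:330,250:500,::-1],None,fx=2,fy=2))
E
```

```text
18.05 [ 0.5103777  -0.17122094  0.14907772] [0.03205284 0.16851046 0.14907772] [ 1.73883732 -1.52834587  9.75167438] 0.01516409127595144
blank 1897 [[-51.20000076293945, -19.399999618530273], [-1.100000023841858, -19.899999618530273], [0.699999988079071, 157.8000030517578], [-49.400001525878906, 158.3000030517578]] [[-49.0, -11.9], [-4.4, 156.8]]
blank 1408 [[-47.900001525878906, -22.0], [-5.199999809265137, -22.399999618530273], [-3.700000047683716, 160.10000610351562], [-46.400001525878906, 160.39999389648438]] [[-46.4, -20.4], [-5.9, 157.1]]
```

View pics/side12z.png

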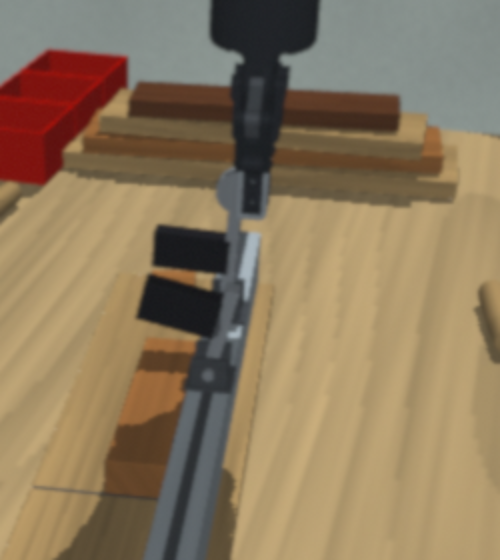

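Call:
{"api": "drive_tool", "payload": {
  "commands": [
    [1, [-0.005, 0, 0.001], 0],
    [1, [-0.01, 0, 0.002], 0],
    [1, [-0.015, 0, 0.003], 0],
    [1, [-0.015, 0, 0.003], 0],
    [1, [-0.015, 0, 0.003], 0]
  ]
}}

```text
time: 18.65
position: [0.4952, -0.1731, 0.1453]
ee_rot: [0.998, 0.064, 0.001, 0.0]
wrist_force: [4.4, -2.9, -0.4]
width: 0.015
```

```bash
python3 - <<'E'
from h import *
q=sense();print(q['time'],q['position'],f(q['position']),q['wrist_force'],q['width'])
s=snap('side','side13')
cv2.imwrite('pics/side13z.png',cv2.resize(s['color'][50:330,250:500,::-1],None,fx=2,fy=2))
E
```

```text
18.65 [ 0.49519873 -0.17312103  0.14533474] [0.0473502  0.16846116 0.14533474] [ 4.35782914 -2.91522987 -0.39119082] 0.01499258223733396
```

View pics/side13z.png

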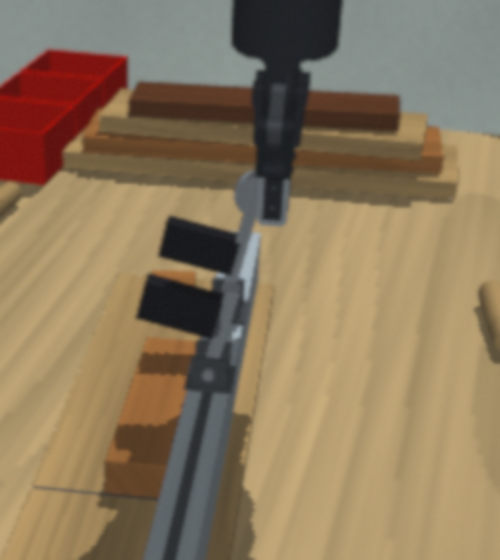

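Now the leaf leans back like the square one. Release slowly, then lift straight up.

Call:
{"api": "drive_tool", "payload": {
  "commands": [
    [0.6, [0, 0, 0], 0],
    [0.5, [0, 0, 0], 0],
    [0.5, [0, 0, 0], 0],
    [0.5, [0, 0, 0], 0],
    [0.5, [0, 0, -0.02], 0],
    [0.5, [0, 0, -0.06], 0],
    [0.5, [0, 0, -0.1], 0],
    [0.5, [0, 0, -0.14], 0],
    [0.5, [0, 0, -0.17], 0],
    [0.5, [0, 0, -0.17], 0],
    [0.5, [0, 0, -0.17], 0]
  ]
}}

```text
time: 19.8
position: [0.4943, -0.1729, 0.3148]
ee_rot: [0.998, 0.064, 0.0, 0.0]
wrist_force: [0.3, 0.2, -0.5]
width: 0.043
```

```bash
python3 - <<'E'
from h import *
q=sense();print(q['time'],q['position'],f(q['position']),q['wrist_force'],q['width'])
s=snap('scene','scene14');blank(s)
cv2.imwrite('pics/sc14z.png',cv2.resize(s['color'][170:370,90:490,::-1],(800,400)))
s=snap('side','side14');blank(s)
cv2.imwrite('pics/side14z.png',cv2.resize(s['color'][50:330,250:500,::-1],None,fx=2,fy=2))
F=f(cloud(s))
for lo,hi in((.155,.175),(.055,.070)):
  m=(F[...,2]>.12)&(F[...,2]<.2)&(F[...,1]>lo)&(F[...,1]<hi)&(F[...,0]>0.0)&(F[...,0]<.08);print(np.percentile(F[m],[3,50,97],axis=0).round(3))
E
```

```text
19.8 [ 0.49425586 -0.17291731  0.31484447] [0.04825943 0.16813898 0.31484447] [ 0.25034385  0.15203518 -0.47451769] 0.042990789885113456
blank 1773 [[-52.099998474121094, -20.600000381469727], [-1.600000023841858, -21.600000381469727], [2.0, 157.6999969482422], [-48.5, 158.6999969482422]] [[-48.8, -18.9], [-3.8, 157.1]]
blank 1540 [[-47.5, 159.5], [-46.70000076293945, -23.700000762939453], [-3.700000047683716, -23.5], [-4.5, 159.6999969482422]] [[-46.3, -20.4], [-4.6, 156.9]]
[[0.003 0.158 0.122]
 [0.029 0.161 0.157]
 [0.047 0.172 0.178]]
[[0.001 0.055 0.12 ]
 [0.017 0.057 0.129]
 [0.032 0.069 0.136]]
```

View pics/side14z.png

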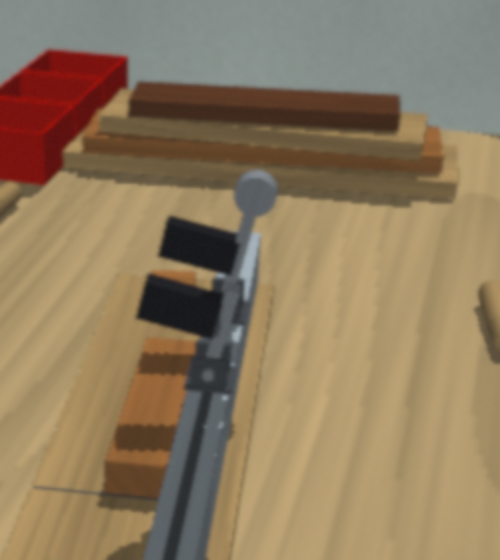

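View pics/sc14z.png

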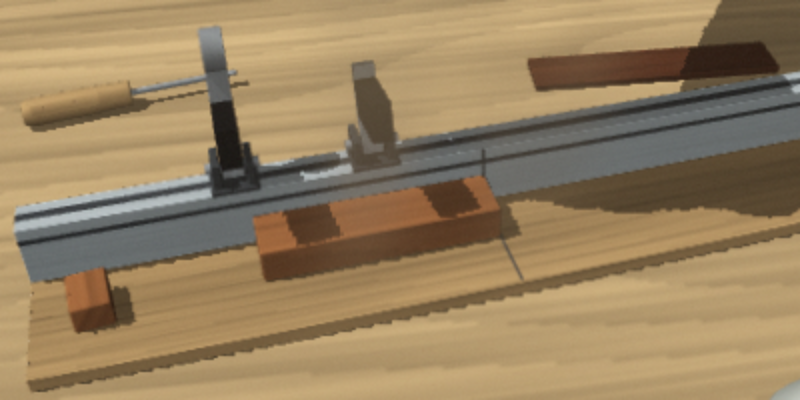

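Both leaves are up, the blank is at its gauged place and the arm is clear, so I'm handing in.

```bash
python3 -c "
from rig import *
print(sign_off())"
```

```text
the job is handed in; nothing more can be done
None
```

The blank is set to length against the round stop, both stops are up, and I handed the job in at about 20 s of the 64 s allowed. Sign-off gave no verdict.

**What I did:**
1. I pinched the round disc and swung that leaf down to level.
2. With the gripper shut, I pushed the blank about 198 mm along the fence by its far end. It met the blade with a clear contact force of about 10.6 N.
3. I backed off, pinched the disc again, swung the leaf back up, released it and lifted clear.

**Last checks:**
- **Round leaf:** it leans back at about 1.75–1.8 rad.
- **Square leaf:** it is still up, where it started.
- **Blank position:** it lies flat, about 4 mm off the fence face and within about 1° of it. Its end is within about 2 mm of the blade line; the different views and the contact reading agreed to about 2 mm.
- **Robot:** the wrist force was near zero, with the gripper clear of everything.

**What went wrong:** on the way up the disc slipped about 12 mm in the grip, leaving the leaf only about upright. I moved another 15 mm back before releasing it, and a picture after release showed the leaf fully up.

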